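# Shut the reagent drawer and ready its dial padlock at the hasp

## Robot

A 6-joint arm with a two-finger parallel gripper is mounted at the origin on the work surface. World frame = base frame: x ahead of the robot, y to its left, z up, the work surface at z = 0. Lengths are in mm, angles in rad, forces in N, time in s.
With the tool pointing down it reaches from about 400 to 925 mm from the base axis. Payload 12.5 kg.
Tool frame: the origin (TCP) lies where the fingers leave the gripper's body, on its centre line; the fingertips stand 78 mm ahead of it and the grasp point (between the pads) lies 59 mm ahead of it (env.tip_extent is the distance from the TCP to the fingertips, in mm); z points along the fingers, y is the direction in which the jaws open and shut (so a half turn about z gives the same grasp; the last joint's range is limited). The gripper opens to 95 mm and grips with 3 to 60 N. Pads are 20 mm wide; open, the fingers measure 119 mm over their backs; the gripper's body (75 mm by 180 mm) begins 59 mm behind the grasp point.
Start: joints at [1.105, 0.491, 1.559, -0, 1.092, -0.106], TCP at [220.036, 584.998, 292.261] pointing down, gripper open.
Joint ranges: [-3.1, 3.1], [-0.84, 2.19], [0.05, 2.79], [-1.13, 4.28], [0.06, 2.93], [-2.69, 2.69]. Speed limits (rad/s): [2.22, 2.22, 2.79, 3.14, 3.14, 3.14].

## Interface

Orientations are given as [roll, pitch, yaw] about the fixed x, y, z axes, in that order (R = Rz(yaw) Ry(pitch) Rx(roll)).
In Python, from cell import env gives the robot as it stands. The module is installed in compiled form; this text tells all that it offers.
- The arm moves only by the tool play_rows, never from a script. Its argument "targets" is a list of rows, each an object with "linear": the shift along the tool's x, y, z in mm, a list of three; "turn": the turn about the tool's z in rad. A call has 1 to 20 rows; each row is the pose to reach, as a shift and turn from the pose commanded when the call began, along the tool's axes at that moment; what a row does not reach only later rows make up. A row lasts 1/8 s, in which the tool goes at most 62.5 mm and 10.7 degrees, less where a joint would pass 70% of its speed; a pose out of reach is approached as far as the arm can. A call with a gripper value outside its range is refused whole. "hand" is the finger opening in mm, from 0 to 95.1, set as the call begins (left out, the last holds). The fingers move at their own pace and stop on an object; the grip force is fixed at half the most. Time passes only in rows, so rows that repeat a pose let the fingers close. It gives the time, the measured TCP pose, the force and the opening at its end, in the units of the state.
- env.state(): the state, without advancing time (a new reading comes with each control period).
- env.read_camera(name): name is "scene" or "side" or "wrist"; returns (picture, depth): 420x560x3 uint8, red, green, blue; 420x560 float32, mm along the optical axis (not along the pixel's ray), 0 where there is no reading.
- env.camera_params(name): a dict with "fx", "fy", "cx", "cy" (pixels), "k1" (the pictures are not rectified: a ray, as slopes to the right and down, at radius r is drawn at 1 + k1 r^2 times it, then the intrinsics apply), "R" (3x3) and "t" (3): a world point X has camera coordinates R X + t. Camera axes: x right, y down, z forward; pixel columns grow to the right and rows downward; lengths in mm; the calibration is good to about 2 mm. A picture is of the moment at which its call begins: read the wrist's pose just before it. camera_params takes no time and is no camera call; for the wrist camera it gives the pose at the moment of the call.
- env.job_done(): hands the job in, once; it reports no verdict.
The state is a dict: "t": time; "joints": joint angles; "qvel": joint speeds; "tau": joint torques, N m; "eef_pos": TCP position; "tcp_rot": TCP orientation; "ft_force": force on the tool from outside, world axes, zero at the start; "moment": the same for the moment, N m; "opening": opening from 0.0 (shut) to 1.0 (fully open).
Only numpy, scipy, OpenCV 4.12 (cv2) and the standard library are available. Lean on these libraries where they do the work, as an engineer would, in place of code of your own. Each camera call takes 0.05 s, during which the arm holds its last target.

## Task

Push the open reagent drawer fully home until it snaps into its catch. Then open the dial padlock that is parked round the steel pin on top of the unit: with its shackle as twelve o'clock, turn the dial clockwise to three o'clock without overshooting, then back counter-clockwise to twelve o'clock, and pull the shackle all the way open by drawing the lock's body away from the pin. Lift the open lock off and finish while holding it in the air a few centimetres above the hasp lugs of the shut drawer, touching nothing but the gripper; leave the bottle, jar, rack and beaker as they stand.

Things in the scene. Friction and masses are not known exactly. Their poses are not given: they have to be found in the camera images.
- unit: Bench-top steel drawer unit, fixed: 240 mm deep (its x), 340 wide (y), 140 high. Origin under its middle; +x points to its back, away from the robot, +y to its left as the robot sees it, z up. Flat top. Two drawers, one above the other, in its front (-x) side; only the upper one stands open.
- unit_drawer0 (a joint): How far the upper drawer stands open, m: 0 = home; grows as it slides out along the unit's -x. 1 N of friction; over the last 18 mm a sprung catch resists with up to about 10 N, pushes the drawer back out if let go before 8 mm and snaps it home past 8 mm.
- drawer_front (a point): Middle of the upper drawer's flat front face (336 wide, 58 high), 104 mm above the bench; moves with the drawer; axes as the unit. A bent steel lip pull, 90 mm wide, stands 18 mm out of the face here, from 4 mm below this point to 10 mm above; it may be pushed on.
- hasp (a point): The hasp, at the front of the unit near its left end: centre of the 10 mm hole in the upper face of the upper of two flat steel lugs (30 mm wide, 4 mm thick, standing 32 mm out in front of the shut drawer's face), 140 mm above the bench. The upper lug is on the case, the lower on the drawer. Axes as the unit.
- post: Fixed upright steel pin on the unit's top: 8 mm thick, 26 mm high, with a foot disc of 15 mm across, 2.5 mm thick. Origin at its foot on the axis. The lock's shackle lies round it.
- lock_center (a point): Middle of the padlock's steel body, half-way up. The loose lock, about 0.4 kg, lies on its back on the unit's top, dial up. Body 52 mm long (x), 50 wide (y), 24 thick (z). Axes: +x to the shackle (twelve o'clock), z up out of the dial; three o'clock is -y. Shackle shut, the middle of its eye is 38.5 mm from here along +x; the pin stands there.
- shackle (a joint): How far the shackle is drawn out of the body along the lock's +x, m: 0 = shut, 0.018 = fully open (stop). 2.5 N of friction; it stays where it is left. It gives only 2 to 3 mm until the combination has been dialled.
- knob_grip (a point): On the dial's axis, half-way up its knurled black grip knob, 24 mm across, 14 mm high, on a flat black dial disc 42 mm across, 4 mm thick, that turns with it. The axis is the middle of the lock's body; this point is 23 mm above lock_center. A white line on the disc and on the knob's top, from the axis to the rim, is the pointer; this point's +x is along it.
- dial (a joint): Dial angle on the lock, rad: 0 = white pointer at twelve (to the shackle), grows clockwise from above; 1.571 = three. Clicks every 0.524 rad (each hour), about 0.03 N m; no stops. Two-wheel lock: clockwise to 1.571, then back to 0, each within 0.2. If overshot past 1.77, go back to -1.2 first. Starts at -1.1 to 0.55. Once the shackle is drawn the dial cannot turn.
- reagent_bottle: Bystander: amber bottle, 60 mm across, 115 mm high, right of the unit on the bench. Origin under its middle.
- powder_jar: Bystander: white jar, 84 mm across, 130 mm high, right of the unit on the bench. Origin under its middle.
- tube_rack: Bystander: white rack, 70 x 190 mm, with glass test tubes up to 126 mm high, left of the unit on the bench. Origin under its middle, 190 mm along its y.
- beaker: Bystander: small glass beaker, 42 mm across, 58 mm high, on the unit's top near its back left corner. Origin under its middle.
- shackle_crown (a point): Middle of the shackle's crown (bar axis). The shackle is an 8 mm round bar in the lock's mid-plane, 40 mm wide outside, 24 mm inside, shut its eye is 25 mm deep; axes as the lock. The pin in it leaves about 8 mm of slack, then holds the crown while the body is drawn away along the lock's -x.

How it is judged (in metres and radians):
On the way, in this order (a step that is already met when the one before it is completed fails the run):
1. the drawer is home in its catch (within 3 mm) (value of joint unit_drawer0 below 0.003 m), for 0.2 s.
2. the dial has come clockwise to three o'clock (within 0.2 rad), shackle shut (value of joint dial between 1.3708 and 1.7708 rad and value of joint shackle below 0.004 m), for 0.05 s.
3. the dial is back at twelve o'clock (within 0.35 rad), shackle shut (value of joint dial between -0.35 and 0.35 rad and value of joint shackle below 0.004 m), for 0.05 s.
4. the shackle is pulled open (14 mm or more of its 18 mm) (value of joint shackle above 0.014 m), for 0.1 s.
At the end, for the whole second after the job is handed in: The drawer is home (within 4 mm); the lock is gripped in the fingers with its shackle at least 13 mm out, the middle of its body within 80 mm sideways of the hasp and 20 to 160 mm above it, and it touches neither the unit, the pin nor the beaker (value of joint unit_drawer0 below 0.004 m and value of joint shackle above 0.013 m and horizontal distance between lock_center and hasp below 0.08 m and z of lock_center in the frame of hasp between 0.02 and 0.16 m and contact force between lock and the fingers above 1 N and contact force between lock and unit below 0.2 N and contact force between lock and post below 0.2 N and contact force between lock and beaker below 0.2 N); the arm keeps its last pose, push and grip.
It fails at once if the amber bottle is shifted by more than 40 mm or tipped over (distance of reagent_bottle from where it was at the start of the episode above 0.04 m or angle between reagent_bottle's own z axis and vertical above 0.5 rad).
It fails at once if the white jar is shifted by more than 40 mm or tipped over (distance of powder_jar from where it was at the start of the episode above 0.04 m or angle between powder_jar's own z axis and vertical above 0.5 rad).
It fails at once if the test tube rack is shifted by more than 40 mm or tipped over (distance of tube_rack from where it was at the start of the episode above 0.04 m or angle between tube_rack's own z axis and vertical above 0.5 rad).
It fails at once if the beaker is shifted by more than 40 mm or tipped over (distance of beaker from where it was at the start of the episode above 0.04 m or angle between beaker's own z axis and vertical above 0.5 rad).
It also fails if it takes over 72 s, if anything falls off the work surface, if the arm or the gripper's body presses on something with over 40 N, if the wrist force passes 120 N, or if a joint passes its speed limit or range.

## Working session

There is one attempt and no reset: what is moved stays moved. The work goes in short steps, Python scripts to look and compute and a tool call to move; the robot and the scene stay as the last step left them, time stands still between calls to the robot, and variables do not carry over. Pictures are saved under pics/ and viewed, and the job is handed in when it is done.

Besides the shell and the picture viewer there is one more tool, called as name(argument=value, ...) on one line, values as JSON. play_rows: Moves the arm, as the interface text tells. Its arguments: {"type":"object","properties":{"targets":{"type":"array","items":{"type":"object","properties":{"linear":{"type":"array","items":{"type":"number"}},"turn":{"type":"number"}}}},"hand":{"type":"number"}},"required":["targets"]}

```bash
mkdir -p pics; cat > h.py <<'E'
import numpy as np, cv2
from cell import env
def save(name,f):
    p,d=env.read_camera(name); cv2.imwrite(f'pics/{f}.png',p[:,:,::-1]); np.savez(f'pics/{f}.npz',p=p,d=d,**{k:np.array(v) for k,v in C.items()}) if (C:=env.camera_params(name)) else 0
    return p,d,C
def ray(C,u,v):
    x=(u-C['cx'])/C['fx'];y=(v-C['cy'])/C['fy']
    xd,yd=x,y
    for _ in range(20):
        s=1+C['k1']*(x*x+y*y); x,y=xd/s,yd/s
    R=np.array(C['R']);t=np.array(C['t'])
    return -R.T@t, R.T@np.array([x,y,1.0])
def onplane(C,u,v,z):
    o,d=ray(C,u,v); return o+d*(z-o[2])/d[2]
def pt(C,u,v,dep):
    o,d=ray(C,u,v); return o+d*dep
def proj(C,X):
    c=np.array(C['R'])@np.array(X)+np.array(C['t']); x,y=c[0]/c[2],c[1]/c[2]; s=1+C['k1']*(x*x+y*y)
    return C['fx']*x*s+C['cx'],C['fy']*y*s+C['cy']
E
python3 - <<'E'
from h import *
print(env.state())
for n in ['scene','side','wrist']:
    p,d,C=save(n,n+'0'); print(n,C, (d>0).mean())
E
```

```text
{'t': 0.0, 'joints': array([ 1.10540743e+00,  4.91547953e-01,  1.55945477e+00, -2.17217586e-05,
        1.09169292e+00, -1.05579933e-01]), 'qvel': array([ 9.60662212e-05, -8.27730981e-04,  7.23428486e-04, -3.16151877e-04,
        7.94469757e-04, -3.60202319e-04]), 'tau': array([ 2.84691254e-03, -6.12626910e+01, -2.58173704e+01,  6.92936475e-02,
        4.82453650e-02, -1.10187218e-04]), 'eef_pos': array([219.95784272, 584.84464096, 291.66707895]), 'tcp_rot': array([-3.14049378e+00, -9.70793388e-05,  2.78179366e+00]), 'ft_force': array([ 0.37803336,  0.83354085, -0.3443    ]), 'moment': array([-0.0171644 , -0.0083788 , -0.01973678]), 'opening': 0.9997131403445951}
scene {'fx': 413.68288557383926, 'fy': 413.68288557383926, 'cx': 278.78099001050407, 'cy': 215.09639541568225, 'k1': 0.0010306193506537684, 'R': array([[-0.66083507,  0.75051631, -0.00472017],
       [ 0.63672983,  0.55729362, -0.5329155 ],
       [-0.39733126, -0.35517473, -0.8461553 ]]), 't': array([ 391.77484877, -328.16120299, 1330.28587056])} 0.9958630952380952
side {'fx': 485.9891720381215, 'fy': 485.9891720381215, 'cx': 277.3810272051878, 'cy': 206.41359082653142, 'k1': 0.030786679484616095, 'R': array([[-0.99976858, -0.02137044,  0.00246964],
       [-0.01522832,  0.62194713, -0.78291115],
       [ 0.01519517, -0.78276757, -0.62212863]]), 't': array([ 598.14093059,  128.98516624, 1361.32992538])} 0.9961054421768708
wrist {'fx': 337.4819468555867, 'fy': 337.4819468555867, 'cx': 274.6238911926347, 'cy': 207.66110395432494, 'k1': -0.05984446334686331, 'R': array([[ 3.53099864e-01,  9.35585437e-01, -6.13054903e-04],
       [ 9.07557757e-01, -3.42362586e-01,  2.43159985e-01],
       [ 2.27287053e-01, -8.64161402e-02, -9.69986003e-01]]), 't': array([-624.56716975,  -26.75388843,  389.2274845 ])} 0.9852636054421768
```

View pics/scene0.png

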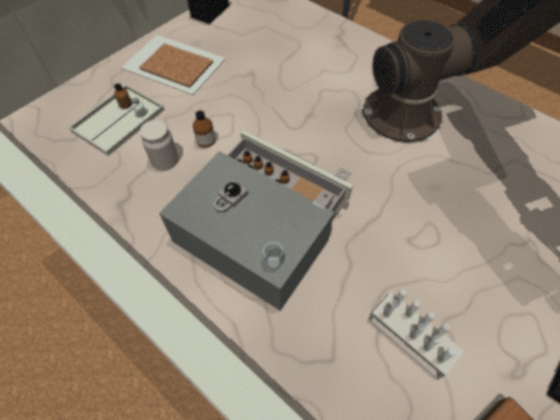

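View pics/side0.png

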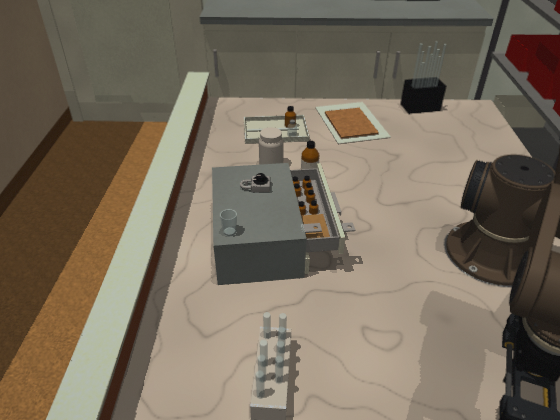

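View pics/wrist0.png

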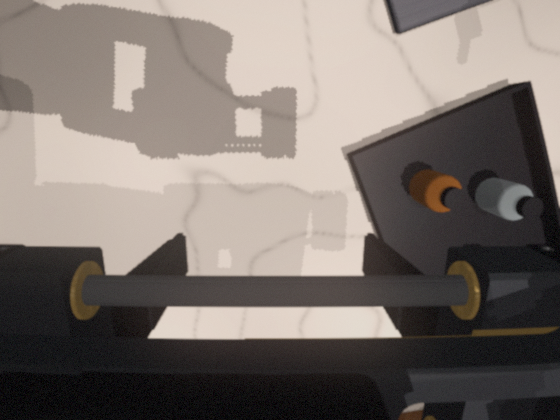

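The unit's top shows in the scene view around (163–330, 155–300), the lock at (232,192), and the beaker at (273,255). I'll zoom in to measure.

```bash
python3 - <<'E'
import cv2
a=cv2.imread('pics/scene0.png')[130:310,150:370]; cv2.imwrite('pics/sc_z.png',cv2.resize(a,None,fx=3.6,fy=3.3,interpolation=cv2.INTER_CUBIC))
a=cv2.imread('pics/side0.png')[150:290,195:375]; cv2.imwrite('pics/sd_z.png',cv2.resize(a,None,fx=4,fy=4,interpolation=cv2.INTER_CUBIC))
E
```

```text
(no output)
```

View pics/sc_z.png

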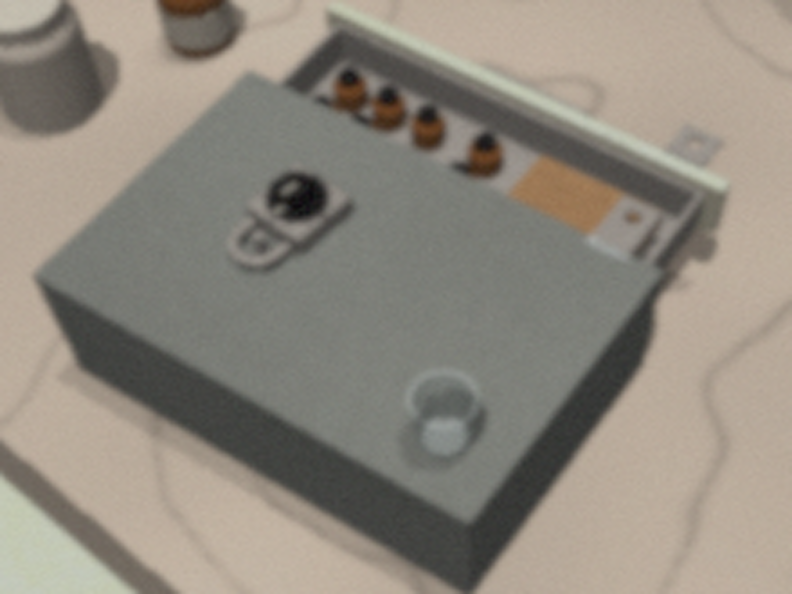

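View pics/sd_z.png

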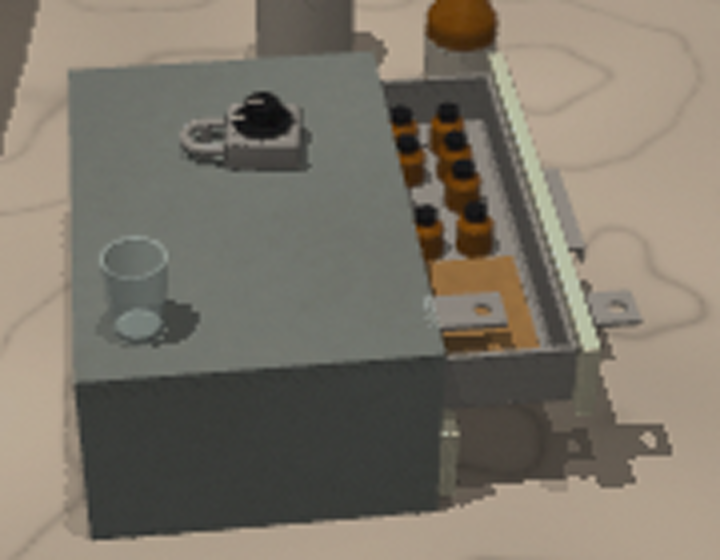

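```bash
python3 - <<'E'
from h import *
S=env.camera_params('scene'); D=env.camera_params('side')
sc=lambda x,y:(150+x/3.6,130+y/3.3)
sd=lambda x,y:(195+x/4,150+y/4)
P={}
for n,s,d in [('FR',(252,74),(382,54)),('BR',(38,277),(70,70)),('BL',(470,520),(78,380)),('FL',(660,270),(442,355)),('hole',(633,216),(482,309)),
  ]:
    a=onplane(S,*sc(*s),140); b=onplane(D,*sd(*d),140); print(n,a.round(1),b.round(1))
    P[n]=(a+b)/2
for n,s,d,z in [('drawerL',(725,185),(598,347),133),('drawerR',(333,10),(492,55),133)]:
    print(n,onplane(S,*sc(*s),z).round(1),onplane(D,*sd(*d),z).round(1))
# beaker
print(onplane(S,*sc(443,437),140),onplane(D,*sd(138,323),140))
#dial
dep=np.load('pics/scene0.npz')['d'];
for x,y in [(300,190),(255,240),(400,300),(633,216)]:
    u,v=sc(x,y); print(pt(S,u,v,dep[int(round(v)),int(round(u))]).round(1))
print('knob',onplane(S,*sc(297,190),175),onplane(D,*sd(264,105),175))
R=[P['FR'],P['BR'],P['BL'],P['FL']]
print(np.mean(R,0), np.linalg.norm(R[0]-R[1]),np.linalg.norm(R[1]-R[2]),np.linalg.norm(R[2]-R[3]),np.linalg.norm(R[3]-R[0]))
f=P['FL']-P['FR']; b=P['BL']-P['BR']; l=P['BL']-P['FL']; r=P['BR']-P['FR']
for v in(f,b): print('yaw',np.degrees(np.arctan2(-v[0],v[1])))
for v in(l,r): print('yaw',np.degrees(np.arctan2(v[1],v[0])))
E
```

```text
FR [ 571.5 -219.1  140. ] [ 564.1 -224.4  140. ]
BR [ 793.8 -189.1  140. ] [ 795.1 -197.   140. ]
BL [746.8 141.4 140. ] [748.  137.4 140. ]
FL [524.3 110.  140. ] [527.1 109.7 140. ]
hole [499.1  68.2 140. ] [500.7  65.9 140. ]
drawerL [431.5  95.5 133. ] [429.2  92.2 133. ]
drawerR [ 480.7 -227.4  133. ] [ 480.8 -235.6  133. ]
[713.91226232  90.95816651 140.        ] [716.89860113  84.50581806 140.        ]
[647.6 -89.7 182.7]
[688.9 -91.6 164.8]
[6.538e+02 4.000e-01 1.408e+02]
[473.5  53.2  98.3]
knob [645.3614969  -95.72889267 175.        ] [ 646.2989298  -105.45820206  175.        ]
[658.82505968 -41.37485918 140.        ] 228.45826965901082 335.7504919317835 223.69922738109034 334.2189962311421
yaw 7.2359775072203405
yaw 8.048879135686322
yaw 7.594637914495898
yaw 7.211550349921301
```

```bash
cat >> h.py <<'E'
def toolrows(Ws, s=None):
    s=s or env.state(); from scipy.spatial.transform import Rotation as Ro
    R=Ro.from_euler('xyz',s['tcp_rot']).as_matrix(); p=s['eef_pos']
    psi=np.arctan2(R[1,0],R[0,0])
    for w in Ws:
        d=np.linalg.norm(np.array(w[:3])-p)
        t=None if len(w)<4 else round(-((w[3]-psi+np.pi)%(2*np.pi)-np.pi),3)
        print(w,'-> lin',(R.T@(np.array(w[:3])-p)).round(1),'turn',t,'dist',round(d))
U0=np.array([659,-41.,0]); UY=0.131
def uw(x,y,z,o=None,yaw=None):
    c,s_=np.cos(UY),np.sin(UY); return (U0[0]+c*x-s_*y,U0[1]+s_*x+c*y,z)
E
python3 - <<'E'
from h import *
y=np.pi+UY
toolrows([(450,250,291,y),uw(-248,0,291)+(y,),uw(-248,0,171)+(y,)])
print(uw(-248,0,0))
E
```

```text
(450, 250, 291, 3.2725926535897933) -> lin [-333.2 -232.4    1. ] turn -0.491 dist 406
(np.float64(413.12492257440863), np.float64(-73.3951586037087), 291, 3.2725926535897933) -> lin [-412.6 -548.1    1.2] turn -0.491 dist 686
(np.float64(413.12492257440863), np.float64(-73.3951586037087), 171, 3.2725926535897933) -> lin [-412.6 -548.   121.2] turn -0.491 dist 697
(np.float64(413.12492257440863), np.float64(-73.3951586037087), 0)
```

play_rows(hand=0, targets=[{"linear": [-333, -232, 0], "turn": -0.49}, {"linear": [-333, -232, 0], "turn": -0.49}, {"linear": [-333, -232, 0], "turn": -0.49}, {"linear": [-333, -232, 0], "turn": -0.49}, {"linear": [-333, -232, 0], "turn": -0.49}, {"linear": [-333, -232, 0], "turn": -0.49}, {"linear": [-333, -232, 0], "turn": -0.49}, {"linear": [-412, -548, 0], "turn": -0.49}, {"linear": [-412, -548, 0], "turn": -0.49}, {"linear": [-412, -548, 0], "turn": -0.49}, {"linear": [-412, -548, 0], "turn": -0.49}, {"linear": [-412, -548, 0], "turn": -0.49}, {"linear": [-412, -548, 0], "turn": -0.49}, {"linear": [-412, -548, 0], "turn": -0.49}, {"linear": [-412, -548, 0], "turn": -0.49}, {"linear": [-412, -548, 0], "turn": -0.49}])

```text
t: 2.15
eef_pos: [412.9, -71.8, 292.2]
tcp_rot: [3.141, -0.0, -3.009]
ft_force: [-0.3, 0.2, -0.1]
opening: 0.006
```

```bash
python3 - <<'E'
from h import *
s=env.state();print(s['joints'],s['eef_pos'],s['tcp_rot'],s['t'])
save('wrist','w1'); save('scene','s1')
toolrows([uw(-248,0,171,)+(np.pi+UY,)])
E
```

```text
[-3.30134716e-01  1.97621868e-01  2.03179805e+00  2.44431373e-04
  9.12299300e-01 -2.03335610e+00] [412.86849908 -71.77834534 292.18379645] [ 3.14136318e+00 -2.70161382e-05 -3.00931717e+00] 2.15
(np.float64(413.12492257440863), np.float64(-73.3951586037087), 171, 3.2725926535897933) -> lin [-1.000e-01 -1.400e+00  1.212e+02] turn 0.001 dist 121
```

View pics/w1.png

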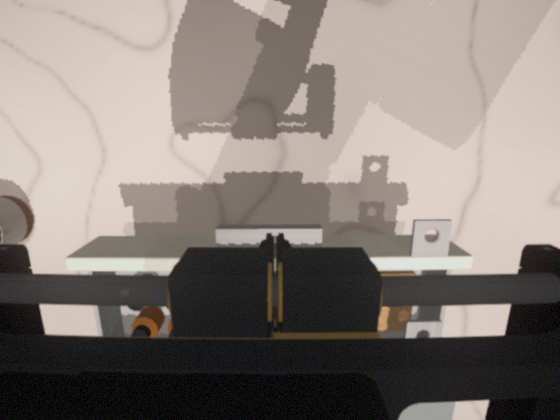

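View pics/s1.png

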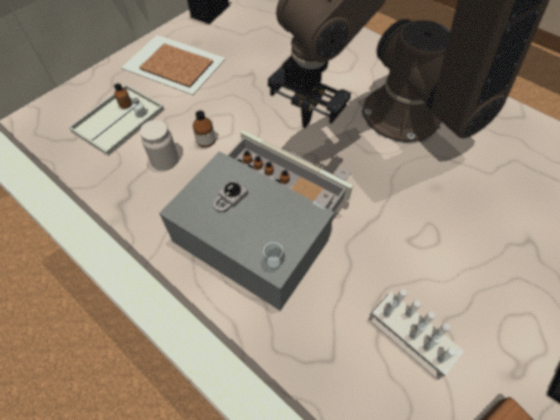

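Wrist view: the lip pull spans cols 217–322 at row ~227, centred on the fingers (col 275), so y' is fine. I'll check the lip's x.

```bash
python3 - <<'E'
from h import *
f=np.load('pics/w1.npz'); C={k:f[k] if f[k].ndim else float(f[k]) for k in f.files if k not in('p','d')}
for u,v,z in [(217,227,114),(322,227,114),(217,242,114),(322,242,114),(110,240,133),(445,240,133),(75,266,133),(468,264,133),(431,235,104)]:
    p=onplane(C,u,v,z)-U0; c,s=np.cos(UY),np.sin(UY)
    print((u,v),'unit xy',round(c*p[0]+s*p[1],1),round(-s*p[0]+c*p[1],1),'depthpt',pt(C,u,v,f['d'][v,u]).round(0))
E
```

```text
(217, 227) unit xy -231.6 -46.9 depthpt [ 437. -119.  108.]
(322, 227) unit xy -231.6 41.1 depthpt [458.  -9.  -1.]
(217, 242) unit xy -218.3 -47.5 depthpt [ 449. -117.  113.]
(322, 242) unit xy -218.3 41.6 depthpt [443. -25.  96.]
(110, 240) unit xy -226.5 -130.0 depthpt [ 470. -221.   88.]
(445, 240) unit xy -226.5 137.6 depthpt [416.  65. 134.]
(75, 266) unit xy -203.7 -162.7 depthpt [ 479. -230.  132.]
(468, 264) unit xy -205.5 159.9 depthpt [434.  91. 133.]
(431, 235) unit xy -220.9 139.9 depthpt [428.  82.  79.]
```

play_rows(targets=[{"linear": [8, 0, 40], "turn": 0}, {"linear": [8, 0, 90], "turn": 0}, {"linear": [8, 0, 121], "turn": 0}, {"linear": [8, 0, 121], "turn": 0}, {"linear": [-10, 0, 121], "turn": 0}, {"linear": [-25, 0, 121], "turn": 0}, {"linear": [-40, 0, 121], "turn": 0}, {"linear": [-55, 0, 121], "turn": 0}, {"linear": [-65, 0, 121], "turn": 0}, {"linear": [-65, 0, 121], "turn": 0}])

```text
t: 3.5
eef_pos: [477.8, -64.5, 171.1]
tcp_rot: [-3.141, 0.001, -3.011]
ft_force: [-0.6, -0.3, -0.0]
opening: 0.002
```

```bash
python3 - <<'E'
from h import *
s=env.state();print(s['joints'],s['eef_pos'],s['ft_force'],s['t'])
save('side','d2')
a=cv2.imread('pics/d2.png')[130:300,185:385]; cv2.imwrite('pics/d2z.png',cv2.resize(a,None,fx=3.5,fy=3.5,interpolation=cv2.INTER_CUBIC))
E
```

```text
[-2.71243950e-01  4.69276086e-01  2.02880581e+00  1.80466866e-04
  6.43001036e-01 -1.97280933e+00] [477.79779886 -64.45186362 171.14059121] [-0.56022073 -0.28929534 -0.00366973] 3.5
```

View pics/d2z.png

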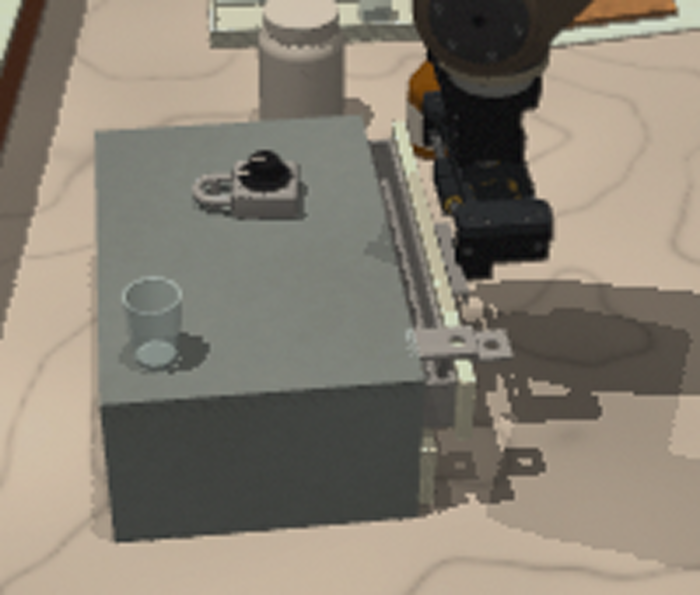

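The drawer is moving, with about 20–25 mm left (the lug holes sit at zoom columns 457 and 491).

play_rows(targets=[{"linear": [-6, 0, 0], "turn": 0}, {"linear": [-12, 0, 0], "turn": 0}, {"linear": [-16, 0, 0], "turn": 0}, {"linear": [-19, 0, 0], "turn": 0}, {"linear": [-19, 0, 0], "turn": 0}])

```text
t: 4.18
eef_pos: [496.0, -62.0, 171.2]
tcp_rot: [3.141, -0.0, -3.011]
ft_force: [-2.6, 0.0, 1.3]
opening: 0.003
```

play_rows(targets=[{"linear": [-3, 0, 0], "turn": 0}, {"linear": [-5, 0, 0], "turn": 0}, {"linear": [-7, 0, 0], "turn": 0}, {"linear": [-7, 0, 0], "turn": 0}])

```text
t: 4.68
eef_pos: [503.2, -61.1, 171.2]
tcp_rot: [-3.142, 0.0, -3.011]
ft_force: [0.6, 0.7, 0.9]
opening: 0.003
```

```bash
python3 - <<'E'
from h import *
save('side','d3')
a=cv2.imread('pics/d3.png')[180:280,275:375]; cv2.imwrite('pics/d3z.png',cv2.resize(a,None,fx=5,fy=5,interpolation=cv2.INTER_CUBIC))
E
```

```text
(no output)
```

View pics/d3z.png

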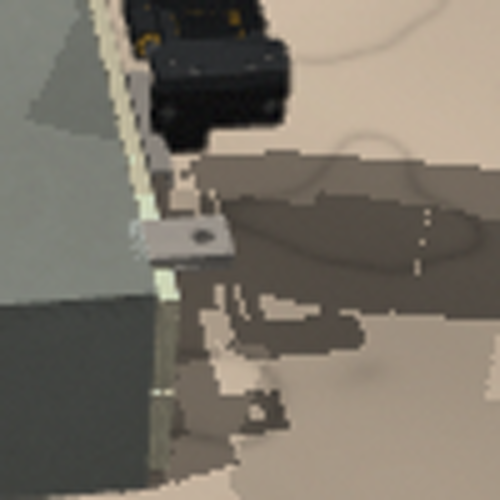

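The drawer has snapped home: the lugs are aligned, the fronts are flush, and the force is back to zero. Next I'll go up and look at the lock.

```bash
python3 - <<'E'
from h import *
C=env.camera_params('wrist'); s=env.state(); R=np.array(C['R']);cp=-R.T@np.array(C['t']); print(cp-s['eef_pos'],R[2])
# where would the axis hit z=170 if TCP at z=380
d=R[2]; z=380+(cp-s['eef_pos'])[2]; print((cp-s['eef_pos'])+d*(170-z)/d[2]+[0,0,0])
E
```

```text
[-67.48388758  -8.89245359  91.81808845] [ 0.24154843  0.03141236 -0.96988021]
[   7.6838352     0.88279356 -210.        ]
```

```bash
python3 - <<'E'
from h import *
toolrows([(495,-62,171),(495,-62,330),(706,-94,330)])
E
```

```text
(495, -62, 171) -> lin [8.1 0.2 0.2] turn None dist 8
(495, -62, 330) -> lin [   8.1    0.2 -158.8] turn None dist 159
(706, -94, 330) -> lin [-197.   -58.9 -158.7] turn None dist 260
```

play_rows(targets=[{"linear": [8, 0, 0], "turn": 0}, {"linear": [8, 0, -50], "turn": 0}, {"linear": [8, 0, -105], "turn": 0}, {"linear": [8, 0, -159], "turn": 0}, {"linear": [-50, -18, -159], "turn": 0}, {"linear": [-108, -35, -159], "turn": 0}, {"linear": [-165, -50, -159], "turn": 0}, {"linear": [-197, -59, -159], "turn": 0}, {"linear": [-197, -59, -159], "turn": 0}, {"linear": [-197, -59, -159], "turn": 0}])

```text
t: 5.98
eef_pos: [705.1, -94.0, 329.9]
tcp_rot: [3.141, -0.001, -3.011]
ft_force: [-0.2, 0.4, 0.2]
opening: 0.006
```

```bash
python3 - <<'E'
from h import *
s=env.state();print(s['joints'],s['eef_pos'],s['tcp_rot'],s['ft_force'],s['t'])
save('wrist','w2')
E
```

```text
[-2.25346351e-01  5.91631529e-01  1.27117917e+00  6.99081234e-05
  1.27981338e+00 -1.92640267e+00] [705.08111091 -94.00998842 329.90193321] [ 3.14117079e+00 -9.43587305e-04 -3.01135256e+00] [-0.24875137  0.43819042  0.24871748] 5.975
```

View pics/w2.png

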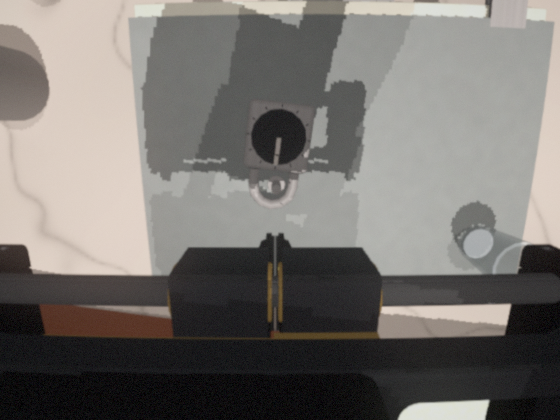

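```bash
python3 - <<'E'
import cv2
a=cv2.imread('pics/w2.png')[80:230,210:350]; a=cv2.resize(a,None,fx=4,fy=4,interpolation=cv2.INTER_CUBIC); cv2.imwrite('pics/w2z.png',cv2.convertScaleAbs(a,alpha=1.8))
E
```

```text
(no output)
```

View pics/w2z.png

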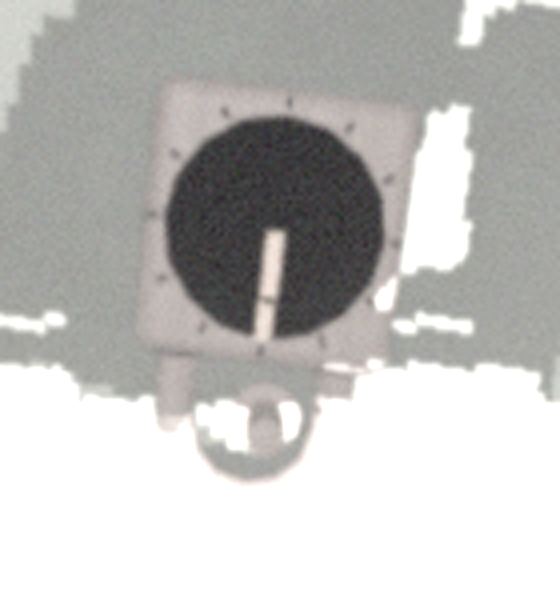

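```bash
python3 - <<'E'
from h import *
f=np.load('pics/w2.npz'); C={k:f[k] if f[k].ndim else float(f[k]) for k in f.files if k not in('p','d')}
z=lambda x,y,h:onplane(C,210+x/4,80+y/4,h)
B=[z(165,82,164),z(415,104,164),z(387,356,164),z(140,338,164)]
print([b.round(1) for b in B], [round(np.linalg.norm(B[i]-B[i-1]),1) for i in range(4)])
c=np.mean(B,0); e1=(B[3]-B[0]+B[2]-B[1]); e2=(B[1]-B[0]+B[2]-B[3])
print('body c',c,'xdir',np.arctan2(e1[1],e1[0]),'from y',np.arctan2(-e2[0],e2[1]))
p=f['p'].astype(int); m=(p.max(2)<75).astype(np.uint8)
roi=np.zeros_like(m); roi[100:172,240:316]=m[100:172,240:316]
n,l,st,ce=cv2.connectedComponentsWithStats(roi); k=1+np.argmax(st[1:,4]); print(st[k],ce[k])
cn=max(cv2.findContours((l==k).astype(np.uint8),cv2.RETR_EXTERNAL,cv2.CHAIN_APPROX_NONE)[0],key=len)
hull=cv2.convexHull(cn); el=cv2.fitEllipse(hull); print('ellipse',el)
dc=onplane(C,*el[0],168); print('disc centre',dc)
tip=z(263,337,168); kc=z(275,232,182); print('tip',tip,'knobaxis',kc,'pointer ang',np.arctan2(*(tip-dc)[[1,0]]), np.arctan2(*(tip-kc)[[1,0]]))
pin=z(262,405,166); print('pin top',pin, 'crown', z(250,478,152))
for q in [(263,337),(275,232),(350,90)]:
  u,v=210+q[0]/4,80+q[1]/4; print(pt(C,u,v,f['d'][int(v),int(u)]).round(1))
E
```

```text
[array([ 623.4, -122. ,  164. ]), array([621.3, -75.8, 164. ]), array([668.2, -74. , 164. ]), array([ 670.8, -121.4,  164. ])] [np.float64(47.5), np.float64(46.2), np.float64(46.9), np.float64(47.5)]
body c [645.9141382  -98.30630899 164.        ] xdir 0.026153441805942663 from y 0.0506704143042818
[ 251  109   55   56 2258] [278.30690877 135.48715678]
ellipse ((278.2010803222656, 136.38409423828125), (54.7853889465332, 55.42878341674805), 7.9184465408325195)
disc centre [646.46944348 -99.01693104 168.        ]
tip [667.1638794 -98.1435856 168.       ] knobaxis [647.03276103 -98.70472912 182.        ] pointer ang 0.04217691758326556 0.027867217960134392
pin top [680.37082535 -96.60577709 166.        ] crown [698.04711353 -96.74384115 152.        ]
[667.1 -98.2 168.4]
[647.  -98.7 182.3]
[618.8 -86.7 139.2]
```

The dial pointer reads about 0 (at twelve), lock yaw is about 0.04, and the knob axis is at (646.7, −98.9).

```bash
python3 - <<'E'
from h import *
toolrows([(646.7,-98.9,330,0.8),(646.7,-98.9,249,0.8)])
E
```

```text
(646.7, -98.9, 330, 0.8) -> lin [58.4  2.7  0.4] turn 2.472 dist 58
(646.7, -98.9, 249, 0.8) -> lin [58.4  2.7 81.4] turn 2.472 dist 100
```

play_rows(hand=50, targets=[{"linear": [30, 1.4, 0], "turn": 0.18}, {"linear": [58.2, 2.7, 0], "turn": 0.36}, {"linear": [58.2, 2.7, 0], "turn": 0.54}, {"linear": [58.2, 2.7, 0], "turn": 0.72}, {"linear": [58.2, 2.7, 0], "turn": 0.9}, {"linear": [58.2, 2.7, 0], "turn": 1.08}, {"linear": [58.2, 2.7, 0], "turn": 1.26}, {"linear": [58.2, 2.7, 0], "turn": 1.44}, {"linear": [58.2, 2.7, 0], "turn": 1.62}, {"linear": [58.2, 2.7, 0], "turn": 1.8}, {"linear": [58.2, 2.7, 0], "turn": 1.98}, {"linear": [58.2, 2.7, 0], "turn": 2.16}, {"linear": [58.2, 2.7, 0], "turn": 2.34}, {"linear": [58.2, 2.7, 0], "turn": 2.47}, {"linear": [58.2, 2.7, 0], "turn": 2.47}, {"linear": [58.2, 2.7, 30], "turn": 2.47}, {"linear": [58.2, 2.7, 60], "turn": 2.47}, {"linear": [58.2, 2.7, 60], "turn": 2.47}])

```text
t: 8.28
eef_pos: [646.9, -98.8, 268.8]
tcp_rot: [-3.138, 0.002, 0.804]
ft_force: [0.1, 1.2, -0.0]
opening: 0.522
```

```bash
python3 - <<'E'
from h import *
s=env.state();print(s['joints'],s['eef_pos'],s['tcp_rot'],s['ft_force'],s['t'])
save('wrist','w3'); toolrows([(646.7,-98.9,249,0.8)])
E
```

```text
[-2.52390630e-01  5.56132968e-01  1.50620984e+00  1.06261579e-04
  1.08274937e+00  5.13956122e-01] [646.92511866 -98.76053496 268.82116859] [-3.13849918e+00  1.63888048e-03  8.04402119e-01] [ 0.13269838  1.22214277 -0.00144791] 8.275
(646.7, -98.9, 249, 0.8) -> lin [-0.6 -0.6 21.4] turn 0.004 dist 21
```

View pics/w3.png

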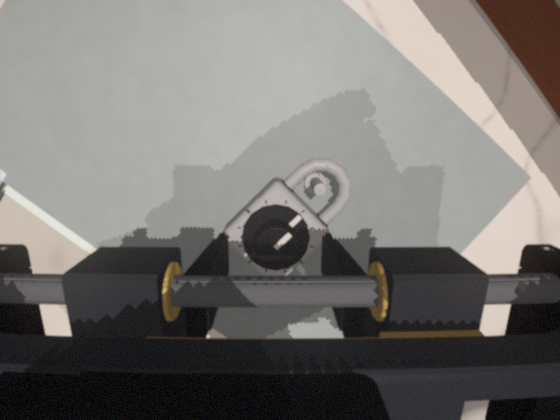

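The view is good: disc centre is near (277,235), with the pointer running up and right toward the shackle. I'll lower and grip the knob.

play_rows(targets=[{"linear": [-0.3, -0.3, 12], "turn": 0}, {"linear": [-0.3, -0.3, 20], "turn": 0}, {"linear": [-0.3, -0.3, 20.5], "turn": 0}])

```text
t: 8.7
eef_pos: [647.3, -99.0, 249.3]
tcp_rot: [-3.141, 0.0, 0.802]
ft_force: [-0.2, -0.0, 0.2]
opening: 0.525
```

play_rows(hand=15, targets=[{"linear": [0, 0, 0], "turn": 0}, {"linear": [0, 0, 0], "turn": 0}, {"linear": [0, 0, 0], "turn": 0}, {"linear": [0, 0, 0], "turn": 0}, {"linear": [0, 0, 0], "turn": 0}])

```text
t: 9.32
eef_pos: [647.5, -98.9, 249.9]
tcp_rot: [3.141, -0.0, 0.802]
ft_force: [-1.2, 0.5, 1.9]
opening: 0.241
```

```bash
python3 - <<'E'
from h import *
s=env.state();print(s['joints'],s['eef_pos'],s['tcp_rot'],s['ft_force'],s['moment'],s['opening']*95.1,s['t'])
save('wrist','w4')
E
```

```text
[-2.52452434e-01  5.74520212e-01  1.52668772e+00  1.20670641e-04
  1.04017342e+00  5.16434707e-01] [647.46133451 -98.93836181 249.9269441 ] [ 3.14146031e+00 -1.94852847e-04  8.01848141e-01] [-1.20858952  0.52251906  1.9229073 ] [-0.04490924  0.30521183  0.0217531 ] 22.87717764102582 9.325
```

View pics/w4.png

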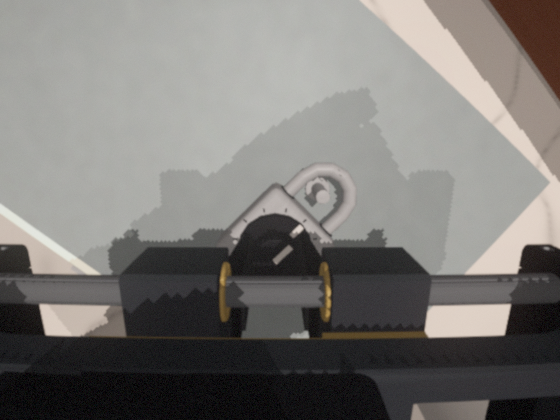

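The knob is gripped (opening about 23 mm) and the pointer is visible on both knob and disc. I'll turn clockwise 1.2 rad, then check.

play_rows(targets=[{"linear": [0, 0, 0], "turn": 0.1}, {"linear": [0, 0, 0], "turn": 0.2}, {"linear": [0, 0, 0], "turn": 0.3}, {"linear": [0, 0, 0], "turn": 0.4}, {"linear": [0, 0, 0], "turn": 0.5}, {"linear": [0, 0, 0], "turn": 0.6}, {"linear": [0, 0, 0], "turn": 0.7}, {"linear": [0, 0, 0], "turn": 0.8}, {"linear": [0, 0, 0], "turn": 0.9}, {"linear": [0, 0, 0], "turn": 1.0}, {"linear": [0, 0, 0], "turn": 1.1}, {"linear": [0, 0, 0], "turn": 1.2}, {"linear": [0, 0, 0], "turn": 1.2}])

```text
t: 11.0
eef_pos: [647.5, -99.2, 249.9]
tcp_rot: [3.141, -0.0, -0.398]
ft_force: [-1.0, -1.4, 2.0]
opening: 0.244
```

```bash
python3 - <<'E'
from h import *
s=env.state();print(s['joints'],s['eef_pos'],s['tcp_rot'],s['ft_force'],s['moment'],s['opening']*95.1,s['t'])
save('wrist','w5')
a=cv2.imread('pics/w5.png')[140:300,200:360]; a=cv2.resize(a,None,fx=3.7,fy=3.7,interpolation=cv2.INTER_CUBIC); cv2.imwrite('pics/w5z.png',cv2.convertScaleAbs(a,alpha=1.8))
E
```

```text
[-2.52780478e-01  5.74585206e-01  1.52662464e+00 -3.71088252e-04
  1.03993322e+00  1.71580640e+00] [647.48360476 -99.24998831 249.90560283] [ 3.14134088e+00 -4.91091999e-04 -3.97602687e-01] [-1.04480727 -1.37614793  2.01513438] [-0.49193855  0.33292708  0.05460527] 23.160631666929817 11.0
```

View pics/w5z.png

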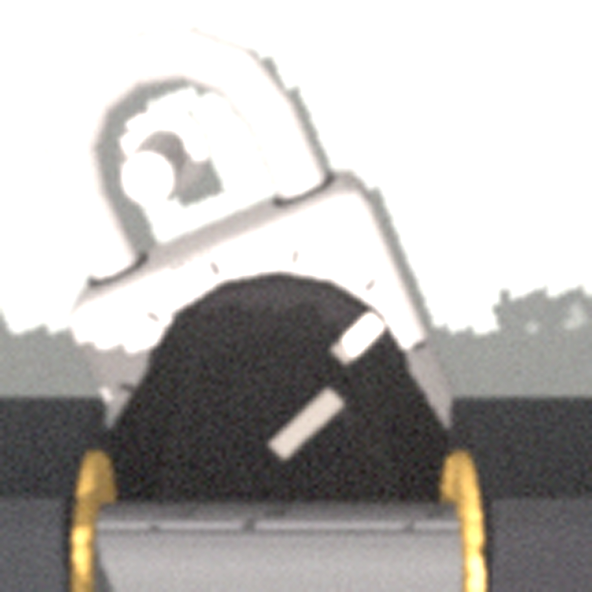

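```bash
cat >> h.py <<'E'
def load(n):
    f=np.load(f'pics/{n}.npz'); return f,{k:f[k] if f[k].ndim else float(f[k]) for k in f.files if k not in('p','d')}
E
python3 - <<'E'
from h import *
f,C=load('w5')
z=lambda x,y,h:onplane(C,200+x/3.7,140+y/3.7,h)
an=lambda a,b:np.arctan2(*(b-a)[[1,0]])
ax=np.array([647.48,-99.25])
ti=[(125,387),(152,317),(215,268),(296,257),(370,286)]
for t in ti: 
    w=z(*t,164); print('tick',w.round(1),np.arctan2(w[1]-ax[1],w[0]-ax[0]).round(3))
p1=z(340,353,168);p2=z(380,318,168); k1=z(280,452,182);k2=z(337,397,182)
print('pointer disc',an(p1,p2),'knob',an(k1,k2),'full',an(k1,p2), k1,p2)
e=[z(93,290,164),z(340,180,164)]; v=e[1]-e[0]; print('edge',np.linalg.norm(v),'lock xdir',np.arctan2(v[1],v[0])+np.pi/2, e)
E
```

```text
tick [658.3 -79.  164. ] 1.078
tick [666.9 -87.3 164. ] 0.552
tick [670.2 -99.  164. ] 0.012
tick [ 667.1 -110.6  164. ] -0.526
tick [ 658.8 -119.   164. ] -1.052
pointer disc -1.21812471055065 knob -1.1631866262579305 full -1.1693934542896613 [646.69279231 -99.47765611 182.        ] [ 654.85801694 -118.71494231  168.        ]
edge 39.96096270357845 lock xdir 0.029868743736317427 [array([674.04914163, -80.95931932, 164.        ]), array([ 675.24254791, -120.90245792,  164.        ])]
```

The lock has not turned (12 tick at about 0.01 rad) and the dial reads about 1.2. Turning a further 0.37.

play_rows(targets=[{"linear": [0, 0, 0], "turn": 0.1}, {"linear": [0, 0, 0], "turn": 0.2}, {"linear": [0, 0, 0], "turn": 0.3}, {"linear": [0, 0, 0], "turn": 0.37}, {"linear": [0, 0, 0], "turn": 0.37}, {"linear": [0, 0, 0], "turn": 0.37}])

```text
t: 11.8
eef_pos: [647.5, -99.3, 249.9]
tcp_rot: [3.141, -0.001, -0.766]
ft_force: [-1.9, -4.0, 4.0]
opening: 0.24
```

```bash
python3 - <<'E'
from h import *
s=env.state();print(s['joints'],s['eef_pos'],s['tcp_rot'],s['ft_force'],s['moment'],s['opening']*95.1,s['t'])
save('wrist','w6')
a=cv2.imread('pics/w6.png')[140:300,200:360]; a=cv2.resize(a,None,fx=3.7,fy=3.7,interpolation=cv2.INTER_CUBIC); cv2.imwrite('pics/w6z.png',cv2.convertScaleAbs(a,alpha=1.6))
E
```

```text
[-2.52817848e-01  5.74574715e-01  1.52661139e+00 -4.50120929e-04
  1.04002543e+00  2.08399295e+00] [647.46433916 -99.28384519 249.91684915] [ 3.14144149e+00 -5.22617888e-04 -7.65786656e-01] [-1.93650984 -3.99662452  3.97008532] [-0.85923206  0.5138376   0.0676616 ] 22.810591634923853 11.8
```

View pics/w6z.png

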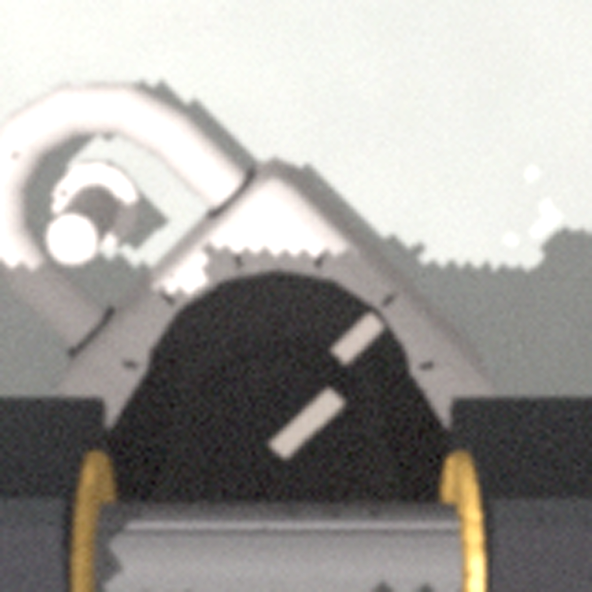

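```bash
python3 - <<'E'
from h import *
f,C=load('w6')
z=lambda x,y,h:onplane(C,200+x/3.7,140+y/3.7,h)
an=lambda a,b:np.arctan2(*(b-a)[[1,0]])
ax=np.array([647.4,-99.25])
for t in [(130,363),(168,296),(238,260),(320,260),(390,298),(428,365)]: 
    w=z(*t,164); print('tick',w.round(1),np.arctan2(w[1]-ax[1],w[0]-ax[0]).round(3))
p1=z(340,353,168);p2=z(380,318,168); k1=z(280,452,182);k2=z(337,397,182)
print('pointer disc',an(p1,p2),'knob',an(k1,k2),'full',an(k1,p2), k1,p2)
print(env.state()['moment'],env.state()['t'])
E
```

```text
tick [667.  -87.6 164. ] 0.534
tick [670.5 -99.2 164. ] 0.003
tick [ 667.2 -110.5  164. ] -0.517
tick [ 658.8 -119.2  164. ] -1.05
tick [ 647.4 -122.7  164. ] -1.571
tick [ 635.7 -119.7  164. ] -2.091
pointer disc -1.588249050794448 knob -1.5333082870505679 full -1.5395130191440782 [646.63144407 -99.20371516 182.        ] [ 647.28501435 -120.08888095  168.        ]
[-0.86288405  0.55031152  0.02178265] 11.85
```

The dial reads about 1.55 (three o'clock). Turning back counter-clockwise to twelve.

play_rows(targets=[{"linear": [0, 0, 0], "turn": -0.1}, {"linear": [0, 0, 0], "turn": -0.2}, {"linear": [0, 0, 0], "turn": -0.3}, {"linear": [0, 0, 0], "turn": -0.4}, {"linear": [0, 0, 0], "turn": -0.5}, {"linear": [0, 0, 0], "turn": -0.6}, {"linear": [0, 0, 0], "turn": -0.7}, {"linear": [0, 0, 0], "turn": -0.8}, {"linear": [0, 0, 0], "turn": -0.9}, {"linear": [0, 0, 0], "turn": -1.0}, {"linear": [0, 0, 0], "turn": -1.1}, {"linear": [0, 0, 0], "turn": -1.2}, {"linear": [0, 0, 0], "turn": -1.3}, {"linear": [0, 0, 0], "turn": -1.4}, {"linear": [0, 0, 0], "turn": -1.5}, {"linear": [0, 0, 0], "turn": -1.57}, {"linear": [0, 0, 0], "turn": -1.57}, {"linear": [0, 0, 0], "turn": -1.57}])

```text
t: 14.1
eef_pos: [647.5, -98.9, 249.9]
tcp_rot: [3.142, -0.0, 0.801]
ft_force: [-2.5, -2.6, 4.8]
opening: 0.238
```

```bash
python3 - <<'E'
from h import *
s=env.state();print(s['joints'],s['eef_pos'],s['tcp_rot'],s['ft_force'],s['moment'],s['opening']*95.1,s['t'])
save('wrist','w7')
a=cv2.imread('pics/w7.png')[140:300,200:360]; a=cv2.resize(a,None,fx=3.7,fy=3.7,interpolation=cv2.INTER_CUBIC); cv2.imwrite('pics/w7z.png',cv2.convertScaleAbs(a,alpha=1.6))
E
```

```text
[-2.52397032e-01  5.74593618e-01  1.52667728e+00  2.25065125e-04
  1.04013304e+00  5.17437322e-01] [647.4870024  -98.88963403 249.88258614] [ 3.14152468e+00 -2.62062283e-04  8.00848093e-01] [-2.49626257 -2.62452065  4.82432038] [-0.50205779  0.48841995 -0.03381076] 22.66333460305574 14.1
```

View pics/w7z.png

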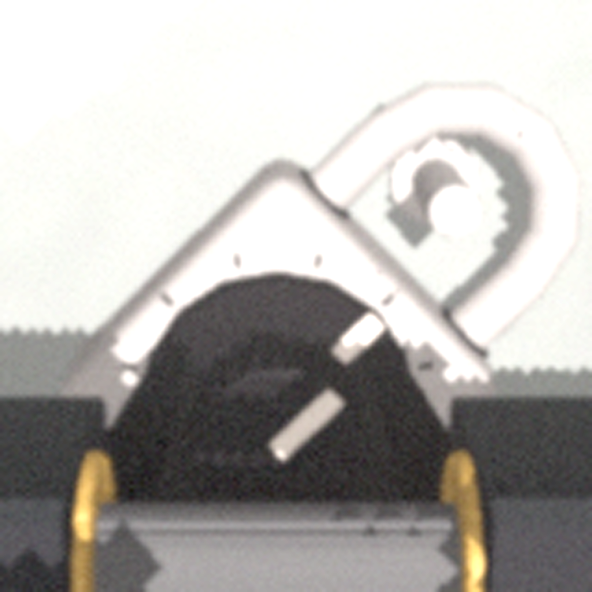

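The pointer is on the 12 tick. I'll release, rise, align with the body, and look again.

play_rows(hand=80, targets=[{"linear": [0, 0, 0], "turn": 0}, {"linear": [0, 0, 0], "turn": 0}, {"linear": [0, 0, 0], "turn": 0}, {"linear": [0, 0, -20], "turn": 0}, {"linear": [0, 0, -35], "turn": 0.16}, {"linear": [0, 0, -35], "turn": 0.32}, {"linear": [0, 0, -35], "turn": 0.48}, {"linear": [0, 0, -35], "turn": 0.64}, {"linear": [0, 0, -35], "turn": 0.78}, {"linear": [0, 0, -35], "turn": 0.78}, {"linear": [0, 0, -35], "turn": 0.78}])

```text
t: 15.52
eef_pos: [647.4, -98.9, 284.6]
tcp_rot: [-3.141, 0.0, 0.025]
ft_force: [-0.5, 0.6, 0.5]
opening: 0.843
```

```bash
python3 - <<'E'
from h import *
s=env.state();print(s['joints'],s['eef_pos'],s['tcp_rot'],s['ft_force'],s['moment'],s['opening']*95.1,s['t'])
save('wrist','w8')
a=cv2.imread('pics/w8.png')[120:270,190:370]; a=cv2.resize(a,None,fx=3.7,fy=3.7,interpolation=cv2.INTER_CUBIC); cv2.imwrite('pics/w8z.png',cv2.convertScaleAbs(a,alpha=1.5))
E
```

```text
[-2.52435201e-01  5.41217259e-01  1.48865876e+00  1.74484161e-04
  1.11188178e+00  1.29345669e+00] [647.43721731 -98.91004002 284.60872418] [-3.14139700e+00  1.16009464e-04  2.48271401e-02] [-0.45326703  0.63535797  0.5328977 ] [ 0.00520685  0.20730917 -0.01522976] 80.15157671737192 15.525
```

View pics/w8z.png

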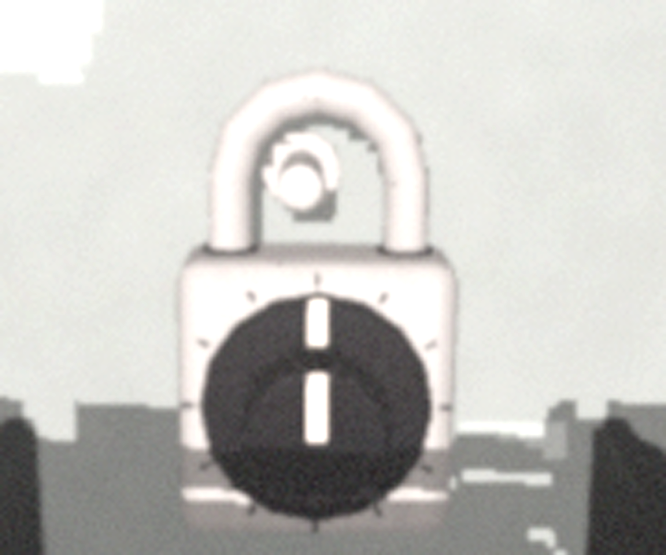

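The pointer is at 12, the shackle is shut, and the lock is centred between the fingers (col ≈276). I'll descend and grip the body.

play_rows(targets=[{"linear": [0, 0, 25], "turn": 0}, {"linear": [0, 0, 48], "turn": 0}, {"linear": [0, 0, 60], "turn": 0}, {"linear": [0, 0, 63.5], "turn": 0}, {"linear": [0, 0, 63.5], "turn": 0}])

```text
t: 16.2
eef_pos: [647.7, -99.0, 221.7]
tcp_rot: [3.142, -0.001, 0.022]
ft_force: [-0.1, -0.7, 0.5]
opening: 0.843
```

play_rows(hand=35, targets=[{"linear": [0, 0, 0], "turn": 0}, {"linear": [0, 0, 0], "turn": 0}, {"linear": [0, 0, 0], "turn": 0}, {"linear": [0, 0, 0], "turn": 0}, {"linear": [0, 0, 0], "turn": 0}, {"linear": [0, 0, 0], "turn": 0}])

```text
t: 16.95
eef_pos: [647.5, -99.0, 221.4]
tcp_rot: [3.142, -0.0, 0.022]
ft_force: [0.1, 0.7, 2.6]
opening: 0.521
```

Body gripped (49.5 mm). Pulling along tool −x.

play_rows(targets=[{"linear": [-4, 0, 0], "turn": 0}, {"linear": [-8, 0, 0], "turn": 0}, {"linear": [-12, 0, 0], "turn": 0}, {"linear": [-16, 0, 0], "turn": 0}, {"linear": [-20, 0, 0], "turn": 0}, {"linear": [-23, 0, 0], "turn": 0}, {"linear": [-23, 0, 0], "turn": 0}])

```text
t: 17.82
eef_pos: [624.4, -99.5, 221.4]
tcp_rot: [-3.142, -0.001, 0.022]
ft_force: [3.4, -0.3, 2.0]
opening: 0.524
```

```bash
python3 - <<'E'
from h import *
s=env.state();print(s['eef_pos'],s['ft_force'],s['moment'],s['opening']*95.1,s['t'])
save('wrist','w9')
a=cv2.imread('pics/w9.png')[120:270,190:370]; a=cv2.resize(a,None,fx=3.7,fy=3.7,interpolation=cv2.INTER_CUBIC); cv2.imwrite('pics/w9z.png',cv2.convertScaleAbs(a,alpha=1.5))
E
```

```text
[624.37028181 -99.45389291 221.40563655] [ 3.3797913  -0.33118319  1.99385386] [-0.05136726 -0.27789239 -0.01701313] 49.80633251942054 17.825
```

View pics/w9z.png

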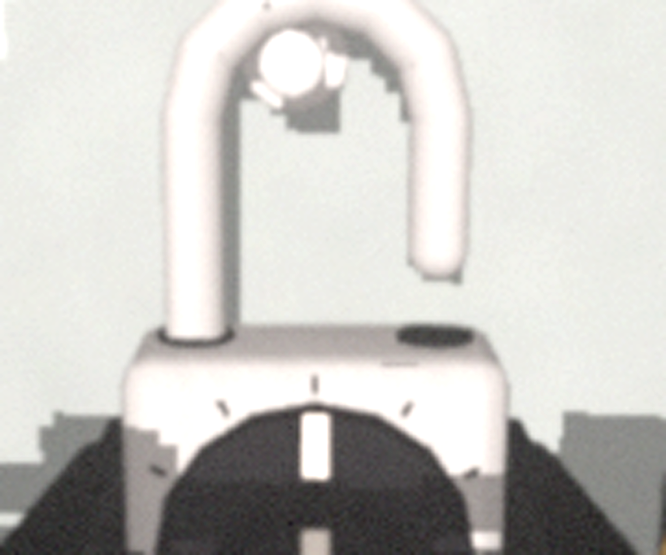

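The shackle is coming out, and the pin bears on the crown. Pulling on toward the stop.

play_rows(targets=[{"linear": [-2, 0, 0], "turn": 0}, {"linear": [-4, 0, 0], "turn": 0}, {"linear": [-4, 0, 0], "turn": 0}])

```text
t: 18.25
eef_pos: [621.7, -99.6, 221.4]
tcp_rot: [3.141, -0.004, 0.022]
ft_force: [12.1, 1.0, -0.9]
opening: 0.523
```

The force has jumped to 12 N, so this is the stop. I'll relax 4 mm, lift 70 mm, and look.

play_rows(targets=[{"linear": [3, 0, 0], "turn": 0}, {"linear": [5, 0, 0], "turn": 0}, {"linear": [5, 0, 0], "turn": 0}, {"linear": [5, 0, -10], "turn": 0}, {"linear": [5, 0, -30], "turn": 0}, {"linear": [5, 0, -50], "turn": 0}, {"linear": [5, 0, -70], "turn": 0}, {"linear": [5, 0, -70], "turn": 0}])

```text
t: 19.25
eef_pos: [625.5, -99.5, 292.2]
tcp_rot: [3.141, -0.001, 0.022]
ft_force: [-0.4, 0.1, -5.3]
opening: 0.525
```

```bash
python3 - <<'E'
from h import *
s=env.state();print(s['eef_pos'],s['ft_force'],s['moment'],s['opening']*95.1,s['t'],s['joints'])
save('wrist','w10')
save('side','d10')
toolrows([(500,67,291),(540,30,291)])
E
```

```text
[625.46014571 -99.4641954  292.17989515] [-0.38144118  0.10699247 -5.30931488] [-0.07326183  0.18157245  0.01268257] 49.912738195233445 19.25 [-2.61962325e-01  5.02609568e-01  1.53795892e+00  4.96462757e-05
  1.09976558e+00  1.28700115e+00]
(500, 67, 291) -> lin [-121.4 -169.    -0.4] turn None dist 208
(540, 30, 291) -> lin [ -82.2 -131.2   -0.5] turn None dist 155
```

View pics/w10.png

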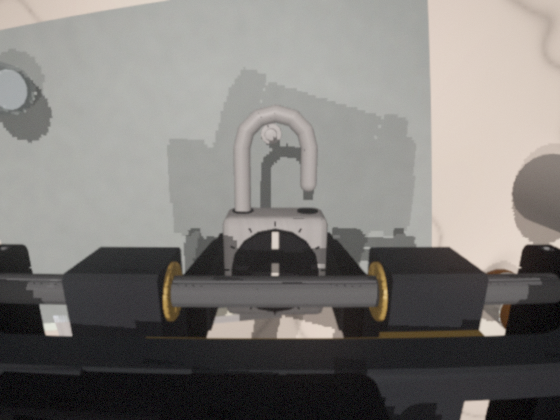

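View pics/d10.png

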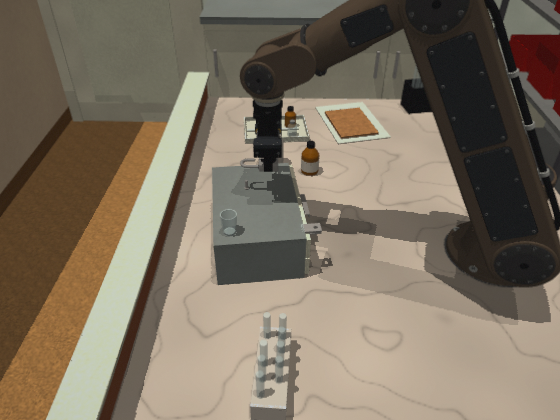

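The lock hangs open in the grip, clear of the pin. Moving it over the hasp.

play_rows(targets=[{"linear": [-30, -42, 0], "turn": 0}, {"linear": [-60, -84, 0], "turn": 0}, {"linear": [-90, -125, 0], "turn": 0}, {"linear": [-112, -156, 5], "turn": 0}, {"linear": [-121, -168, 15], "turn": 0}, {"linear": [-121, -168, 20], "turn": 0}, {"linear": [-121, -168, 20], "turn": 0}, {"linear": [-121, -168, 20], "turn": 0}, {"linear": [-121, -168, 20], "turn": 0}])

```text
t: 20.48
eef_pos: [501.2, 65.4, 271.3]
tcp_rot: [-3.142, -0.0, 0.021]
ft_force: [0.4, 0.0, -3.3]
opening: 0.527
```

```bash
python3 - <<'E'
from h import *
s=env.state();print(s['eef_pos'],s['ft_force'],s['moment'],s['opening']*95.1,s['t'],s['qvel'])
save('wrist','w11')
save('side','d11'); save('scene','s11')
a=cv2.imread('pics/d11.png')[130:300,185:385]; cv2.imwrite('pics/d11z.png',cv2.resize(a,None,fx=3.5,fy=3.5,interpolation=cv2.INTER_CUBIC))
E
```

```text
[501.22102754  65.35300232 271.27018588] [ 0.41571175  0.04747027 -3.31766342] [-0.05648128  0.1592602  -0.03951213] 50.084206897374386 20.475 [ 0.00421103 -0.00292652  0.00567702 -0.00055374  0.00014505  0.00119629]
```

View pics/w11.png

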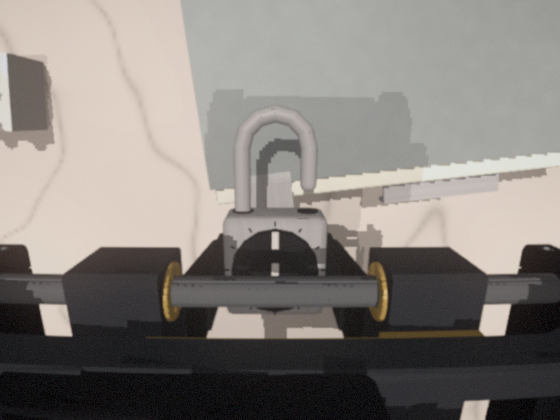

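View pics/d11z.png

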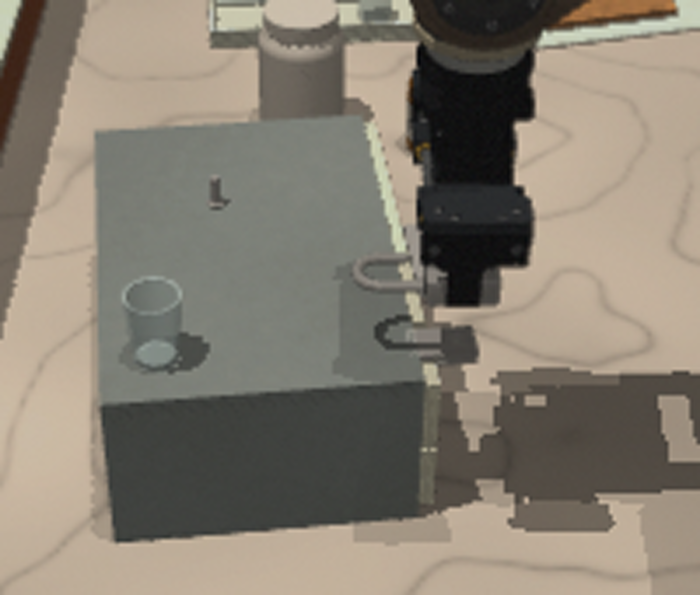

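View pics/s11.png

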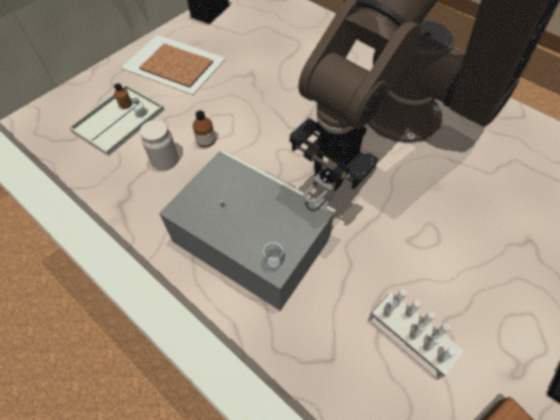

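The lock, with its shackle fully out, hangs over the lugs (hole about (500,67); tool at (501,65), lock centre roughly 60 mm above the hasp). The drawer is shut and the bystanders are where they were. Handing in.

```bash
python3 - <<'E'
from h import *
print(env.job_done()); s=env.state(); print(s['t'],s['eef_pos'],s['opening'])
E
```

```text
the job is handed in; nothing more can be done
None
the job is handed in; nothing more can be done
```

I completed every step and handed the job in at about 20.6 s. No verdict was reported, so the results below are from my own measurements.

- **Drawer:** I pushed it home on its lip pull. It snapped in: the push force fell back to about 0 N, and the side camera showed the lugs and fronts in line.
- **Dial:** I gripped the knob and turned it clockwise; at three o'clock it read about 1.55 rad from the images. I then turned it back to twelve, where the pointer lined up with the 12 tick. The lock itself did not turn.
- **Shackle:** I gripped the body and pulled until the force rose to 12 N, which I took as the shackle's stop. The wrist camera shows its free leg well out of the body.
- **Final hold:** The lock is held with the fingers 50 mm apart, within a few millimetres of the hasp hole sideways and about 60 mm above it. It is clear of the unit, pin and beaker. The bottle, jar, rack and beaker look unmoved in the last pictures.

No check failed. Three smaller points:
- The two cameras placed points on the unit up to about 10 mm apart, so I set the knob and lock positions from the wrist camera instead.
- The vertical force reading drifted by a few newtons. At the end it showed about 3.3 N for the roughly 4 N lock.
- I did not measure the shackle's final extension directly; I judged it from the stop force and the picture.

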